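# Hardness check of the next resin sample on an indexing table

### The job

Turn the round sample table counter-clockwise (seen from above) by its black grip to its next click so that the sample with the ring drawn on it clicks in at the pointer, and let go of the grip. Then take the dial gauge out of its wooden holder and press it straight down, upright, with its tip inside that ring, gently, until its spring pin is pushed in about halfway. Finish holding it there with the gauge in the gripper; leave the cup, the cork block and the tape roll alone.

Things in the scene. Friction and masses are not known exactly. Their poses are not given: they have to be found in the camera images.
- index_base: fixed dark steel base of the sample table, 210 mm across; origin at the centre of its underside on the bench, z up. A tongue with an upright pointer fin (top at z = 40 mm) sticks out along own -x to 140 mm: the test position. The table carries six white resin discs, 44 mm wide, tops 56 mm above the bench, 60 degrees apart, centres 65 mm from the axis.
- turntable (a joint): angle (rad) of the aluminium turntable, 200 mm across, about the upright axis through index_base's origin; grows counter-clockwise from above. Starts within 0.05 of 0; sprung clicks at 0 and at 1.047 (60 degrees on: the wanted one); let go near a click it pulls itself home. The hump between takes up to about 0.15 N m. Stops at -0.12 and 1.17.
- table_grip (a point): on the turntable's axis, 92 mm above the bench, where to pinch the black bar grip: 56 mm long, 18 mm thick, 38 mm tall (69 to 107 mm above the bench). This frame turns with the turntable (same axes as index_base at joint 0); the bar's length runs at -30 degrees (-0.5236 rad, about z) from the frame's x axis.
- ring (a point): centre, on the sample's top face (56 mm above the bench), of the dark ring drawn on one sample; the ring's inside is 16 mm across. Turns with the turntable; at the click 1.047 it lies at the test position, 65 mm from the axis along index_base's own -x.
- holder: fixed light wood block 80 x 80 x 45 mm with a round socket 26.5 mm wide and 25 mm deep in which the gauge stands (its pin hangs free in a smaller hole below); origin at the centre of its underside.
- gauge: loose dial gauge, about 0.24 kg, standing in the holder; origin at the centre of its foot's flat end (20 mm above the bench as it stands), own z up. From the foot up: barrel 24 mm across; round dial case 46 mm across, 22 mm thick (z 40 to 86 mm, dial to own -x); black grip block 28 (own x) by 22 mm (own y), z 83 to 125 mm. The pin sticks out 14 mm below the foot.
- gauge_grip (a point): middle of the gauge's grip block, on the gauge's axis 106 mm above its foot; pinch it from above across own y (22 mm).
- gauge_tip (a point): round end (8 mm thick) of the gauge's pin, on the gauge's axis, 14 mm below the foot when the pin is out.
- gauge_pin (a joint): how far the gauge's pin is pushed in (m): 0 out, 0.014 fully in. Spring 0.8 N to start plus 0.4 N per mm, so 3.6 N at the half-way 0.007; a dark band 7 mm above the tip vanishes into the foot at half way.
- cup: loose plastic mixing cup, 70 mm across and 74 mm tall; origin at its underside: leave alone
- cork: loose cork sanding block, 36 x 60 x 26 mm; origin at its underside: leave alone
- tape_roll: loose roll of masking tape, 104 mm across, 24 mm high; origin at its underside: leave alone

How it is judged:
On the way, in this order (a step that is already met when the one before it is completed fails the run):
1. the table stands in the next click and its grip is let go (value of joint turntable between 0.9472 and 1.1472 rad and contact force between the fingers and index_base below 0.1 N and velocity of joint turntable between -0.1 and 0.1 rad/s), for 0.2 s.
2. the gauge is lifted clear of the holder in the fingers (z of gauge in the frame of holder above 0.05 m and contact force between the fingers and gauge above 2 N), for 0.1 s.
At the end, for the whole second after the job is handed in: Turntable within 0.1 rad of its click at 1.047; gauge held still in the fingers, clear of the holder, upright within 0.12 rad, its tip on the sample within 8 mm of the ring's centre, pin pushed in 3.5 to 10.5 mm, contact force 1 to 8 N, all through the last second (value of joint turntable between 0.9472 and 1.1472 rad and value of joint gauge_pin between 0.0035 and 0.0105 m and contact force between gauge and index_base between 1 and 8 N and horizontal distance between gauge_tip and ring below 0.008 m and height (world z) of gauge_tip between 0.053 and 0.059 m and angle between gauge's own z axis and vertical below 0.12 rad and contact force between the fingers and gauge above 2 N and contact force between gauge and holder below 0.05 N and linear speed of gauge below 0.02 m/s); the arm keeps its last pose, push and grip.
It fails at once if the gauge is pressed on the table or a sample with more than 15 N (contact force between gauge and index_base above 15 N).
It fails at once if the cup is moved more than 25 mm (distance of cup from where it was at the start of the episode above 0.025 m).
It fails at once if the cork block is moved more than 25 mm (distance of cork from where it was at the start of the episode above 0.025 m).
It fails at once if the tape roll is moved more than 25 mm (distance of tape_roll from where it was at the start of the episode above 0.025 m).
It also fails if it takes over 51 s, if anything falls off the work surface, if the arm or the gripper's body presses on something with over 40 N, if the wrist force passes 120 N, or if a joint passes its speed limit or range.

### The arm

A 6-joint arm with a two-finger parallel gripper is mounted at the origin on the work surface; the furniture and walls round the work are solid. World frame = base frame: x ahead of the robot, y to its left, z up, the work surface at z = 0. Lengths are in m, angles in rad, forces in N, time in s.
With the tool pointing down it reaches from about 0.375 to 0.975 m from the base axis. Payload 3.8 kg.
Tool frame: the origin (TCP) lies on the centre line of the jaws, within the pads' length; the fingertips stand 25 mm ahead of it and the grasp point (between the pads) lies 6 mm ahead of it; z points along the fingers, y is the direction in which the jaws open and shut (so a half turn about z gives the same grasp; the last joint's range is limited). The gripper opens to 85 mm and grips with 20 to 120 N. Pads are 22 mm wide; open, the fingers measure 114 mm over their backs; the gripper's body (76 mm by 85 mm) begins 54 mm behind the grasp point. The pads swing forward as they close: fully open they stand 13 mm farther back than shut.
Start: joints at [1.234, 0.264, 1.604, -0, 1.274, -0.037], TCP at [0.199, 0.645, 0.256] pointing down, gripper open.
Joint ranges: [-2.63, 2.63], [-0.94, 2.18], [0.31, 2.57], [-1.31, 4.45], [0, 2.66], [-2.55, 2.55]. Speed limits (rad/s): [2.57, 2.57, 3.14, 3.14, 3.14, 3.14].

### API

Orientations are given as a rotation vector (axis times angle).
In Python, from workcell import bot gives the robot as it stands.
- The arm moves only by the tool servo_tool, never from a script. Its argument "moves" is a list of rows, each a list of 3 entries, a list of its own where there are three numbers: the closure in counts, from 0 (fully open) to 255 (shut), then the shift along the tool's x, y, z in m, then the turn about the tool's z in rad. A call has exactly 8 rows; each row shifts and turns the pose as measured when the row begins, along the tool's axes as they then stand; what a row does not reach is not made up. A row lasts 1/12 s, in which the tool goes at most 41.7 mm and 7.16 degrees, less where a joint would pass 70% of its speed; a pose out of reach is approached as far as the arm can. A call is refused whole if a number of a shift passes 0.0417 or a number of a turn 0.125, either way. A call with a gripper value outside its range is refused whole. The fingers move at their own pace and stop on an object; "newtons" is the grip in N (left out, the last holds). Time passes only in rows, so rows that do not move let the fingers close, or fill a call up. It gives the time, the measured TCP pose, the force and the opening at its end, in the units of the state.
- bot.read_state(): the state, without advancing time (a new reading comes with each control period).
- bot.read_camera(name): name is "side" or "top"; returns a dict with "pixels" (400x640x3 uint8, red, green, blue), "depth" (400x640 float32, m along the optical axis (not along the pixel's ray), 0 where there is no reading), "intrinsics" (3x3 intrinsics, pixels), "dist" ([k1, k2, p1, p2, k3] as OpenCV has them; the pictures are not rectified), "R" (3x3) and "t" (3): a world point X has camera coordinates R X + t. Camera axes: x right, y down, z forward; pixel columns grow to the right and rows downward; lengths in m; the calibration is good to about 2 mm. A picture is of the moment at which its call begins.
- bot.finish_job(): hands the job in, once; it reports no verdict.
The state is a dict: "time": time; "q": joint angles; "joint_vel": joint speeds; "joint_torque": joint torques, N m; "tool_pos": TCP position; "tcp_rot": TCP orientation; "wrist_force": force on the tool from outside, world axes, zero at the start; "torque": the same for the moment, N m; "width": opening from 0.0 (shut) to 1.0 (fully open).
Only numpy, scipy, OpenCV 4.12 (cv2) and the standard library are available. Lean on these libraries where they do the work, as an engineer would, in place of code of your own. Each camera call takes 0.05 s, during which the arm holds its last target.

## Working session

There is one attempt and no reset: what is moved stays moved. The work goes in short steps, Python scripts to look and compute and a tool call to move; the robot and the scene stay as the last step left them, time stands still between calls to the robot, and variables do not carry over. Pictures are saved under pics/ and viewed, and the job is handed in when it is done.

Besides the shell and the picture viewer there is one more tool, called after "Request:" as name(argument=value, ...), one argument or row to a line, values as JSON. servo_tool: Moves the arm, as the interface text tells. Its arguments: {"type":"object","properties":{"moves":{"type":"array","items":{"type":"array"}},"newtons":{"type":"number"}},"required":["moves"]}

```bash
mkdir -p pics; python3 - <<'E'
from workcell import bot
import cv2,numpy as np
s=bot.read_state();print({k:np.round(v,3) for k,v in s.items()})
for n in("top","side"):
    c=bot.read_camera(n);cv2.imwrite(f"pics/{n}0.png",c["pixels"][:,:,::-1]);np.savez(f"{n}0.npz",**c)
    print(n,c["intrinsics"],c["dist"],c["R"],c["t"])
E
```

```text
{'time': np.float64(0.0), 'q': array([ 1.234,  0.265,  1.605, -0.   ,  1.274, -0.037]), 'joint_vel': array([-0.001, -0.   , -0.   ,  0.001,  0.001,  0.002]), 'joint_torque': array([-1.0000e-03, -5.1512e+01, -3.6731e+01, -0.0000e+00,  1.3000e-02,
       -0.0000e+00]), 'tool_pos': array([0.199, 0.644, 0.255]), 'tcp_rot': array([-4.690e-01, -3.106e+00,  3.000e-03]), 'wrist_force': array([-1.103,  0.462,  0.934]), 'torque': array([-0.075,  0.002,  0.072]), 'width': np.float64(1.0)}
top [[448.26536636   0.         321.59271733]
 [  0.         448.26536636 193.1909175 ]
 [  0.           0.           1.        ]] [-0.08155199  0.          0.          0.          0.        ] [[ 0.01949509 -0.99978846  0.00655506]
 [-0.99632352 -0.01997374 -0.08330967]
 [ 0.08342298 -0.00490683 -0.99650215]] [0.06531787 0.57106522 1.05831824]
side [[411.59977068   0.         321.62015388]
 [  0.         411.59977068 203.65276933]
 [  0.           0.           1.        ]] [0.02022703 0.         0.         0.         0.        ] [[-0.99779693 -0.06579746  0.00848396]
 [-0.03845246  0.46937234 -0.88216269]
 [ 0.05406193 -0.88054546 -0.47086835]] [0.5663599  0.06655511 1.1433235 ]
```

View pics/top0.png

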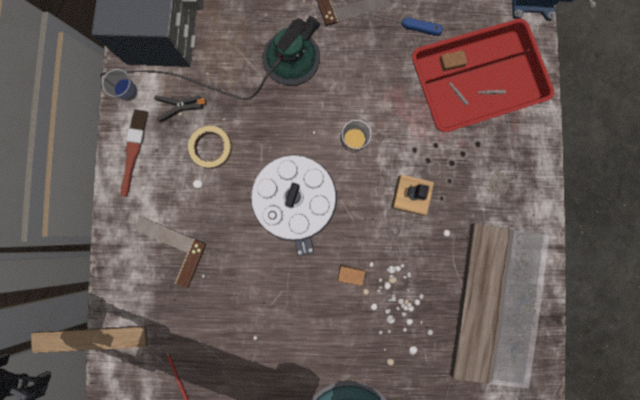

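View pics/side0.png

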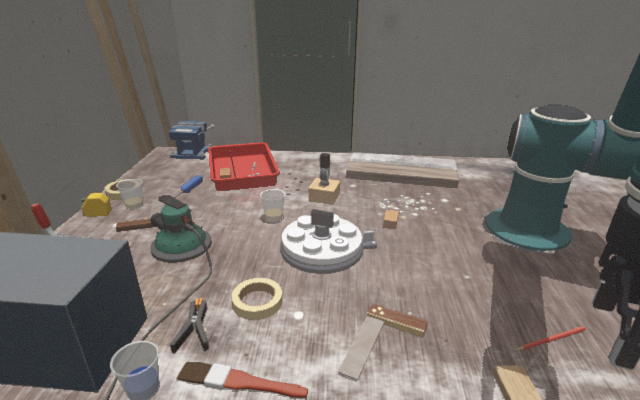

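```bash
cat > h.py <<'E'
import numpy as np,cv2
def load(n): return dict(np.load(n))
def ray(c,uv,z):
    p=cv2.undistortPoints(np.array([[uv]],float),c["intrinsics"],c["dist"])[0,0]
    R,t=c["R"],c["t"]; d=R.T@np.r_[p,1]; o=-R.T@t
    return o+d*(z-o[2])/d[2]
def proj(c,X):
    rv=cv2.Rodrigues(c["R"])[0]
    return cv2.projectPoints(np.array([X],float).reshape(-1,3),rv,c["t"],c["intrinsics"],c["dist"])[0].reshape(-1,2)
def crop(c,x0,y0,w,h,k,fn):
    im=c["pixels"][y0:y0+h,x0:x0+w,::-1]
    cv2.imwrite(fn,cv2.resize(im,None,fx=k,fy=k,interpolation=cv2.INTER_CUBIC))
E
python3 - <<'E'
from h import *
c=load("top0.npz");crop(c,240,145,110,120,5,"pics/t1.png");crop(c,385,165,60,60,9,"pics/t2.png")
c=load("side0.npz");crop(c,270,195,120,80,6,"pics/s1.png");crop(c,295,145,60,65,9,"pics/s2.png")
E
```

```text
(no output)
```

View pics/t1.png

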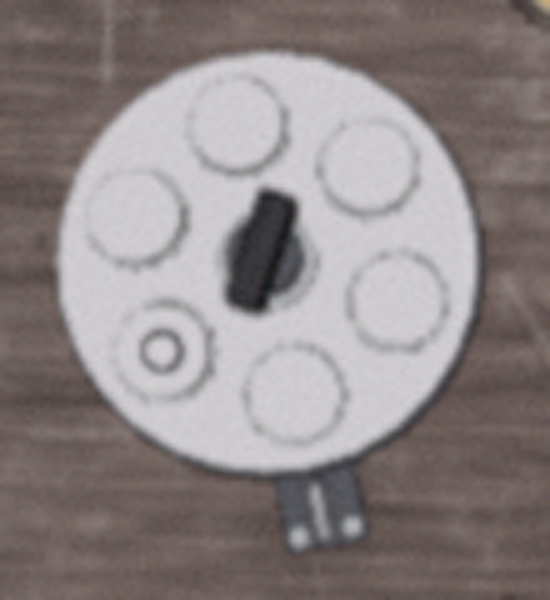

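View pics/t2.png

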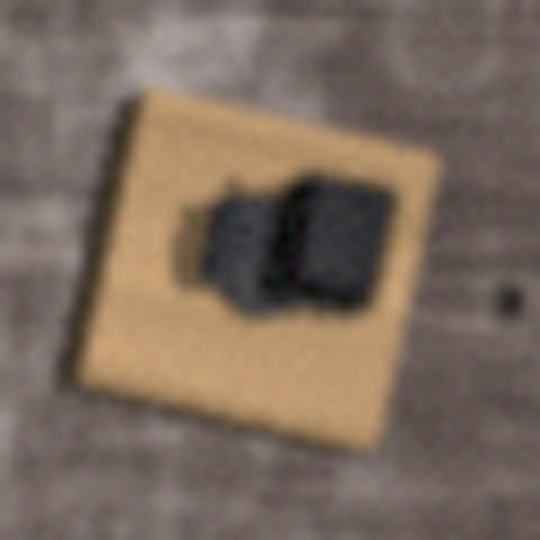

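View pics/s1.png

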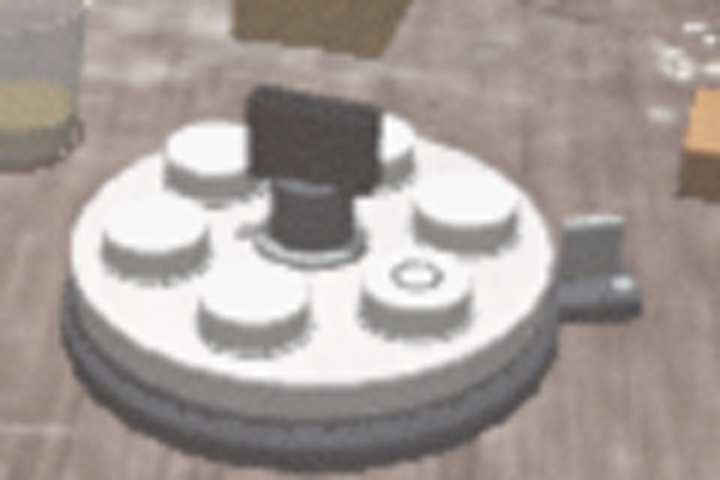

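View pics/s2.png

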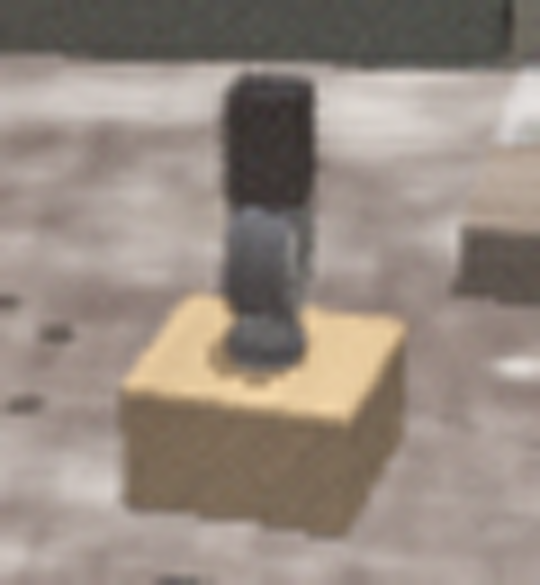

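```bash
python3 - <<'E'
from h import *
from scipy.optimize import least_squares
c=load("top0.npz")
def w(p,z,x0=240,y0=145,k=5): return ray(c,((p[0]+.5)/k-.5+x0,(p[1]+.5)/k-.5+y0),z)
D=np.array([w(p,.056) for p in [(162,350),(295,393),(397,300),(369,166),(238,124),(136,217)]])[:,:2]
f=lambda v:(v[:2]+.065*np.c_[np.cos(v[2]+np.arange(6)*np.pi/3),np.sin(v[2]+np.arange(6)*np.pi/3)]-D).ravel()
r=least_squares(f,[*D.mean(0),np.arctan2(*(D[0]-D.mean(0))[::-1])]);print("disc fit",r.x,np.abs(r.fun).max(), np.linalg.norm(D-r.x[:2],axis=1))
C=r.x[:2]
for z,ps in ((.04,[(313,487),(325,540)]),(.107,[(263,187),(297,197),(264,313),(226,302)])):
    P=np.array([w(p,z)[:2] for p in ps]);print(P, P.mean(0), [np.degrees(np.arctan2(*(p-C)[::-1])) for p in P])
d=P[0]+P[1]-P[2]-P[3];print("bar ang",np.degrees(np.arctan2(d[1],d[0])),np.linalg.norm(d)/2)
g=lambda p,z:w(p,z,385,165,9)[:2]
G=np.array([g(p,.145) for p in [(310,178),(396,190),(372,310),(285,298)]]);print("gauge",G.mean(0),np.linalg.norm(np.diff(G,axis=0),axis=1),np.degrees(np.arctan2(*(G[0]-G[3])[::-1])))
H=np.array([g(p,.045) for p in [(148,90),(441,157),(378,452),(78,383)]]);print("holder",H.mean(0),np.linalg.norm(np.diff(H,axis=0),axis=1),[np.degrees(np.arctan2(*e[::-1])) for e in np.diff(H,axis=0)])
s=load("side0.npz")
print(proj(s,[[*C,.107],[*G.mean(0),.145],[*G.mean(0),.045],[*H.mean(0),.045]]), proj(s,[[*C,.107],[*G.mean(0),.145]])-[[270,195],[295,145]])
for u in [(157,133),(212,147),(355,136),(352,274)]: print(ray(c,u,0))
# depth
for nm,u in(("grip",(292,194)),("gauge",(422,192))):
  dd=c["depth"][u[1]-2:u[1]+3,u[0]-2:u[0]+3];z=np.median(dd);p=cv2.undistortPoints(np.array([[u]],float),c["intrinsics"],c["dist"])[0,0];print(nm,c["R"].T@(np.r_[p,1]*z-c["t"]))
E
```

```text
disc fit [0.55854274 0.14391651 2.32598317] 0.0007412240860136532 [0.06478457 0.06454203 0.06433182 0.06473481 0.06464761 0.06409905]
[[0.45193068 0.12013295]
 [0.4271841  0.11393149]] [0.43955739 0.11703222] [np.float64(-167.42408856699734), np.float64(-167.14150009866552)]
[[0.58642213 0.14307233]
 [0.58224003 0.12779134]
 [0.53016357 0.14122526]
 [0.53471442 0.15823721]] [0.55838504 0.14258154] [np.float64(-1.7343705576847464), np.float64(-34.23391244279615), np.float64(-174.58273163806675), np.float64(148.99436223058132)]
bar ang -15.406090058002048 0.05382621731055031
gauge [ 0.56716977 -0.13995669] [0.02096788 0.02954571 0.02114533] -11.698569210303683
holder [ 0.56899353 -0.14205789] [0.07999867 0.08031148 0.08137825] [np.float64(-101.67943873490265), np.float64(167.87777834178638), np.float64(78.15739536222227)]
[[321.82095632 211.18611208]
 [325.26470773 153.78186312]
 [324.85566542 184.09072589]
 [324.30915381 183.78029306]] [[51.82095632 16.18611208]
 [30.26470773  8.78186312]]
[0.71555938 0.49429711 0.        ]
[0.68193869 0.35250219 0.        ]
[ 0.7166929 -0.0041894  0.       ]
[ 0.37544456 -0.00150302  0.        ]
grip [0.55956879 0.14285521 0.10681392]
gauge [ 0.56642198 -0.13906569  0.14487386]
```

Request:
servo_tool(
  moves=[
    [0,[-0.03,-0.023,0],0],
    [0,[-0.03,-0.023,0],0],
    [0,[-0.03,-0.023,0],0],
    [0,[-0.03,-0.023,0],0],
    [0,[-0.03,-0.023,0],0],
    [0,[-0.03,-0.023,0],0],
    [0,[-0.03,-0.023,0],0],
    [0,[-0.03,-0.023,0],0],
  ],
  newtons=40,
)

```text
time: 0.77
tool_pos: [0.374, 0.3928, 0.2486]
tcp_rot: [-0.448, -3.104, 0.011]
wrist_force: [1.1, -0.4, 0.3]
width: 0.999
```

```bash
cat > rel.py <<'E'
import sys,numpy as np
from workcell import bot
from scipy.spatial.transform import Rotation as Rn
x,y,z,yaw=map(float,sys.argv[1:5])  # target TCP, tool-y yaw deg
s=bot.read_state();R=Rn.from_rotvec(s["tcp_rot"]).as_matrix()
d=R.T@(np.array([x,y,z])-s["tool_pos"])
ya=np.degrees(np.arctan2(R[1,1],R[0,1]));dy=(yaw-ya+180)%360-180
print("t",round(s["time"],2),"pos",np.round(s["tool_pos"],4),"ydir",round(ya,1),"tilt",np.round(R[:2,2],4),"F",np.round(s["wrist_force"],2),"T",np.round(s["torque"],2),"w",round(s["width"],3),"q",np.round(s["q"],2))
print("tool delta mm",np.round(d*1e3,1),"turn",round(-np.radians(dy),4))
E
python3 rel.py .5585 .1435 .2 73.3
```

```text
t 0.77 pos [0.374  0.3928 0.2486] ydir 73.6 tilt [-0.0067 -0.006 ] F [ 1.13 -0.41  0.29] T [ 0.01 -0.01  0.01] w 0.999 q [ 0.76  0.02  1.89  0.    1.24 -0.52]
tool delta mm [-247.7 -186.6   48.9] turn 0.005
```

Request:
servo_tool(
  moves=[
    [0,[-0.032,-0.024,0.006],0],
    [0,[-0.032,-0.024,0.006],0],
    [0,[-0.032,-0.024,0.006],0],
    [0,[-0.032,-0.024,0.006],0],
    [0,[-0.032,-0.024,0.006],0],
    [0,[-0.032,-0.024,0.006],0],
    [0,[-0.032,-0.024,0.006],0],
    [0,[-0.012,-0.01,0],0],
  ],
)

```text
time: 1.43
tool_pos: [0.5534, 0.1418, 0.2039]
tcp_rot: [-0.449, -3.103, 0.012]
wrist_force: [-0.2, 0.7, -0.1]
width: 1.002
```

```bash
python3 rel.py .5585 .1435 .099 73.3
```

```text
t 1.43 pos [0.5534 0.1418 0.2039] ydir 73.5 tilt [-0.0072 -0.0067] F [-0.25  0.75 -0.1 ] T [ 0.02  0.03 -0.  ] w 1.002 q [ 0.21  0.11  1.88 -0.01  1.16 -1.07]
tool delta mm [ -5.    3.9 104.8] turn 0.0038
```

Request:
servo_tool(
  moves=[
    [0,[-0.005,0.004,0.005],0.004],
    [0,[0,0,0.02],0],
    [0,[0,0,0.02],0],
    [0,[0,0,0.02],0],
    [0,[0,0,0.02],0],
    [0,[0,0,0.01],0],
    [0,[0,0,0.008],0],
    [0,[0,0,0],0],
  ],
)

```text
time: 2.1
tool_pos: [0.5601, 0.1425, 0.0939]
tcp_rot: [-0.469, -3.098, 0.011]
wrist_force: [-0.8, -0.8, -0.0]
width: 1.001
```

```bash
python3 rel.py .5585 .1435 .099 73.3; python3 - <<'E'
from h import *
from workcell import bot
c=bot.read_camera("side");crop(c,250,150,160,120,5,"pics/s3.png")
E
```

```text
t 2.1 pos [0.5601 0.1425 0.0939] ydir 72.8 tilt [-0.0091 -0.0056] F [-0.81 -0.83 -0.04] T [0.03 0.04 0.02] w 1.001 q [ 0.21  0.24  1.95 -0.    0.96 -1.06]
tool delta mm [ 1.9  0.5 -5.1] turn -0.0091
```

View pics/s3.png

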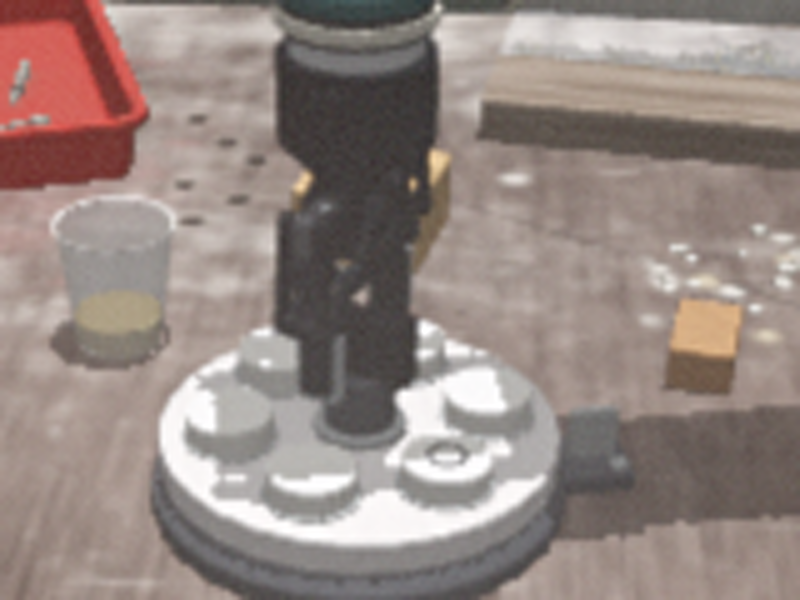

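Request:
servo_tool(
  moves=[
    [0,[0.001,0,-0.004],-0.009],
    [255,[0,0,0],0],
    [255,[0,0,0],0],
    [255,[0,0,0],0],
    [255,[0,0,0],0],
    [255,[0,0,0],0],
    [255,[0,0,0],0],
    [255,[0,0,0],0],
  ],
  newtons=40,
)

```text
time: 2.82
tool_pos: [0.5628, 0.1419, 0.1058]
tcp_rot: [0.452, 3.108, -0.012]
wrist_force: [2.0, 7.7, -6.8]
width: 0.203
```

```bash
python3 rel.py .5585 .1435 .098 133.3
```

```text
t 2.82 pos [0.5628 0.1419 0.1058] ydir 73.5 tilt [ 0.0002 -0.0079] F [ 2.04  7.7  -6.79] T [ 1.6  -0.49 -0.05] w 0.203 q [ 0.21  0.23  1.95 -0.01  0.97 -1.07]
tool delta mm [4.6 0.4 7.7] turn -1.0444
```

Request:
servo_tool(
  moves=[
    [255,[0,0.0006,0.001],-0.12],
    [255,[0,0.0006,0.001],-0.12],
    [255,[0,0.0006,0.001],-0.12],
    [255,[0,0.0006,0.001],-0.12],
    [255,[0,0.0006,0.001],-0.12],
    [255,[0,0.0006,0],-0.12],
    [255,[0,0.0006,0],-0.12],
    [255,[0,0.0006,0],-0.12],
  ],
)

```text
time: 3.48
tool_pos: [0.5619, 0.1463, 0.1057]
tcp_rot: [1.086, -2.946, 0.008]
wrist_force: [-0.6, -0.2, 0.2]
width: 0.2
```

```bash
python3 rel.py .5585 .1435 .098 133.3
```

```text
t 3.48 pos [0.5619 0.1463 0.1057] ydir 130.5 tilt [ 0.0002 -0.0052] F [-0.61 -0.2   0.17] T [ 0.14 -0.15 -0.04] w 0.2 q [ 0.21  0.23  1.95 -0.01  0.97 -2.06]
tool delta mm [4.4 0.1 7.8] turn -0.0495
```

Request:
servo_tool(
  moves=[
    [255,[0,0,0],-0.04],
    [255,[0,0,0],0],
    [255,[0,0,0],0],
    [0,[0,0,0],0],
    [0,[0,0,0],0],
    [0,[0,0,0],0],
    [0,[0,0,0],0],
    [0,[0,0,0],0],
  ],
)

```text
time: 4.15
tool_pos: [0.5622, 0.1465, 0.1061]
tcp_rot: [1.147, -2.924, 0.007]
wrist_force: [-0.1, -0.3, -0.5]
width: 0.895
```

```bash
python3 rel.py .5585 .1435 .098 133.3; python3 - <<'E'
from h import *
from workcell import bot
c=bot.read_camera("side");crop(c,250,150,160,120,5,"pics/s4.png")
E
```

```text
t 4.15 pos [0.5622 0.1465 0.1061] ydir 132.8 tilt [ 0.0011 -0.0044] F [-0.12 -0.26 -0.5 ] T [-0.02  0.09 -0.03] w 0.895 q [ 0.21  0.23  1.95 -0.01  0.97 -2.1 ]
tool delta mm [4.7 0.3 8.2] turn -0.0084
```

View pics/s4.png

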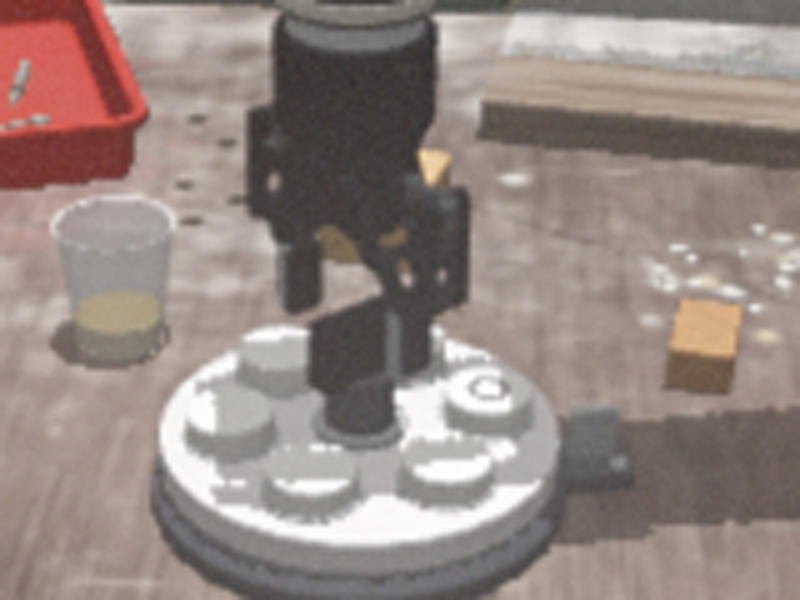

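Request:
servo_tool(
  moves=[
    [0,[0,0,-0.01],0],
    [0,[0,0,-0.025],0],
    [0,[0,0,-0.025],0.12],
    [0,[0,0,-0.025],0.12],
    [0,[0,0,-0.025],0.12],
    [0,[0,0,-0.02],0.12],
    [0,[0,0,-0.005],0.12],
    [0,[0,0,0],0.12],
  ],
)

```text
time: 4.87
tool_pos: [0.5609, 0.147, 0.2513]
tcp_rot: [0.0, -3.141, 0.008]
wrist_force: [-0.7, 0.7, -0.3]
width: 1.002
```

```bash
python3 rel.py .567 -.140 .2 78.3
```

```text
t 4.87 pos [0.5609 0.147  0.2513] ydir 90.0 tilt [-0.0008 -0.0049] F [-0.68  0.67 -0.27] T [-0.04 -0.    0.03] w 1.002 q [ 0.22  0.09  1.82 -0.    1.24 -1.35]
tool delta mm [  -6.  -286.7   52.7] turn 0.2044
```

Request:
servo_tool(
  moves=[
    [0,[0,-0.036,0],0],
    [0,[0,-0.038,0],0],
    [0,[0,-0.038,0],0],
    [0,[0,-0.038,0],0],
    [0,[0,-0.038,0],0],
    [0,[0,-0.038,0],0],
    [0,[-0.006,-0.036,0],0.1],
    [0,[0,-0.01,0],0.1],
  ],
)

```text
time: 5.53
tool_pos: [0.568, -0.1309, 0.2647]
tcp_rot: [0.316, 3.109, -0.003]
wrist_force: [1.3, 1.5, 1.0]
width: 1.0
```

```bash
python3 rel.py .567 -.140 .133 78.3; python3 - <<'E'
from h import *
from workcell import bot
c=bot.read_camera("top");np.savez("top1.npz",**c);crop(c,240,145,110,120,5,"pics/t3.png")
c=bot.read_camera("side");np.savez("side1.npz",**c);crop(c,270,100,120,120,5,"pics/s5.png")
E
```

```text
t 5.53 pos [ 0.568  -0.1309  0.2647] ydir 78.4 tilt [ 0.0164 -0.0039] F [1.34 1.55 0.96] T [ 0.    0.03 -0.  ] w 1.0 q [-0.27  0.08  1.81  0.    1.24 -1.64]
tool delta mm [  1.4  -9.1 131.7] turn 0.0018
```

View pics/t3.png

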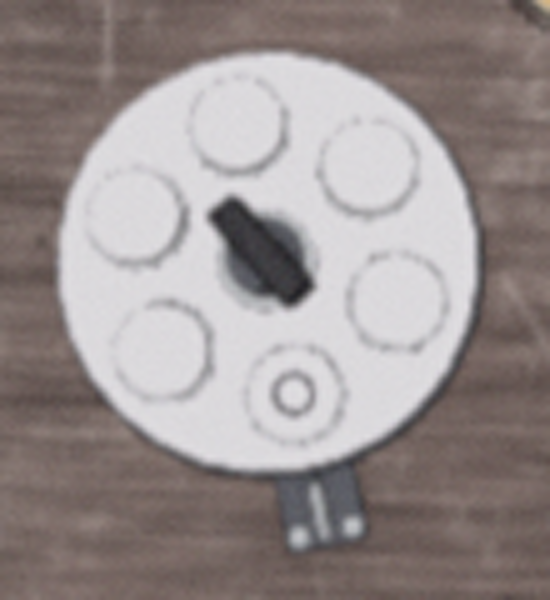

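View pics/s5.png

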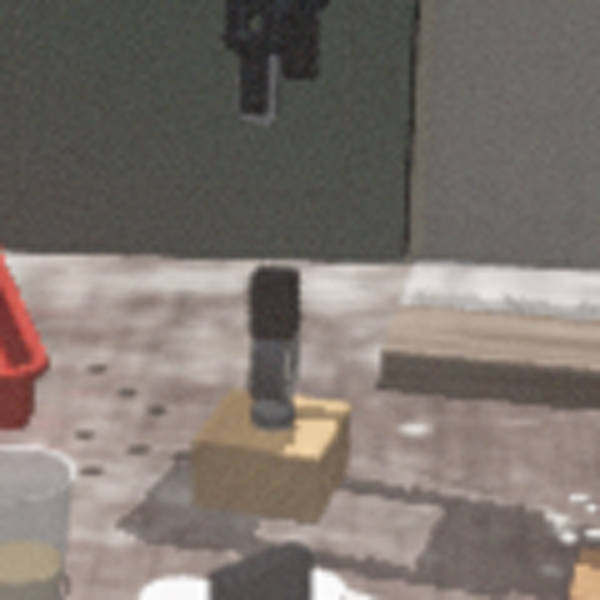

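Request:
servo_tool(
  moves=[
    [0,[0.001,-0.009,0],0],
    [0,[0,0,0.01],0],
    [0,[0,0,0.015],0],
    [0,[0,0,0.015],0],
    [0,[0,0,0.015],0],
    [0,[0,0,0.01],0],
    [0,[0,0,0.0],0],
    [0,[0,0,0],0],
  ],
)

```text
time: 6.3
tool_pos: [0.5653, -0.1313, 0.1968]
tcp_rot: [0.283, 3.112, 0.003]
wrist_force: [0.8, 0.1, 1.3]
width: 1.001
```

```bash
python3 rel.py .568 -.1405 .133 78.3
```

```text
t 6.3 pos [ 0.5653 -0.1313  0.1968] ydir 79.6 tilt [0.0172 0.0005] F [0.78 0.12 1.31] T [-0.01 -0.03 -0.06] w 1.001 q [-0.27  0.12  1.89  0.01  1.12 -1.67]
tool delta mm [-3.3 -8.8 63.8] turn 0.0228
```

Request:
servo_tool(
  moves=[
    [0,[-0.003,-0.006,0],0.02],
    [0,[0,-0.004,0],0],
    [0,[0,0,0],0],
    [0,[0,0,0],0],
    [0,[0,0,0],0],
    [0,[0,0,0.005],0],
    [0,[0,0,0.005],0],
    [0,[0,0,0],0],
  ],
)

```text
time: 6.97
tool_pos: [0.5693, -0.1428, 0.1904]
tcp_rot: [0.313, 3.102, 0.002]
wrist_force: [0.2, 0.3, -0.6]
width: 0.998
```

```bash
python3 rel.py .568 -.1405 .133 78.3
```

```text
t 6.97 pos [ 0.5693 -0.1428  0.1904] ydir 78.5 tilt [ 0.0242 -0.0015] F [ 0.23  0.32 -0.61] T [-0.04  0.03 -0.03] w 0.998 q [-0.29  0.13  1.88  0.01  1.1  -1.66]
tool delta mm [ 3.1  1.8 57.3] turn 0.0028
```

Request:
servo_tool(
  moves=[
    [0,[0.003,0.002,0.01],0],
    [0,[0,0,0.012],0],
    [0,[0,0,0.012],0],
    [0,[0,0,0.01],0],
    [0,[0,0,0.006],0],
    [0,[0,0,0],0],
    [0,[0,0,0],0],
    [0,[0,0,0],0],
  ],
)

```text
time: 7.63
tool_pos: [0.5653, -0.139, 0.1312]
tcp_rot: [0.314, 3.108, 0.004]
wrist_force: [-0.2, 0.2, 0.8]
width: 0.999
```

```bash
python3 rel.py .568 -.1405 .133 78.3
```

```text
t 7.63 pos [ 0.5653 -0.139   0.1312] ydir 78.5 tilt [0.018  0.0005] F [-0.21  0.16  0.78] T [-0.04  0.   -0.03] w 0.999 q [-0.29  0.19  1.94  0.01  1.   -1.66]
tool delta mm [-3.  -0.9 -1.7] turn 0.0031
```

Request:
servo_tool(
  moves=[
    [255,[-0.002,0,0],0],
    [255,[0,0,0],0],
    [255,[0,0,0],0],
    [255,[0,0,0],0],
    [255,[0,0,0],0],
    [255,[0,0,0],0],
    [255,[0,0,0],0],
    [255,[0,0,0],0],
  ],
  newtons=40,
)

```text
time: 8.3
tool_pos: [0.5693, -0.1406, 0.1337]
tcp_rot: [0.313, 3.103, 0.001]
wrist_force: [-0.4, -0.5, -0.9]
width: 0.252
```

```bash
python3 rel.py .568 -.1405 .133 78.3; python3 - <<'E'
from h import *
from workcell import bot
c=bot.read_camera("side");crop(c,270,100,120,120,5,"pics/s6.png")
E
```

```text
t 8.3 pos [ 0.5693 -0.1406  0.1337] ydir 78.5 tilt [ 0.0225 -0.0018] F [-0.43 -0.47 -0.88] T [-0.    0.04 -0.06] w 0.252 q [-0.29  0.19  1.93  0.01  1.   -1.66]
tool delta mm [ 1.3 -0.1  0.7] turn 0.0032
```

View pics/s6.png

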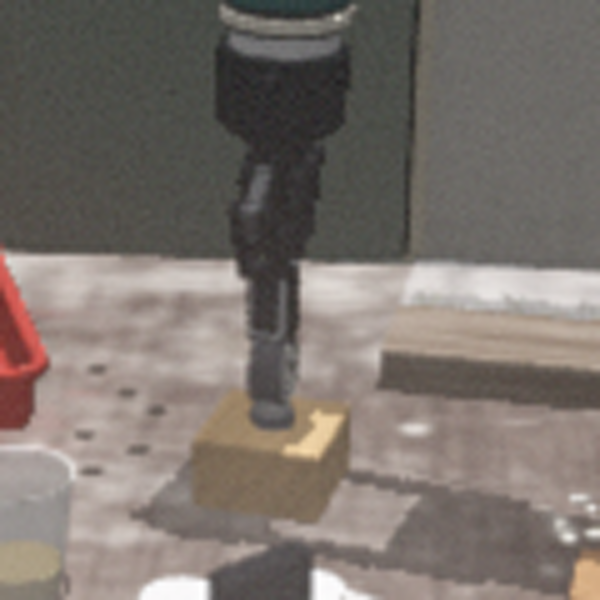

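Request:
servo_tool(
  moves=[
    [255,[0,0,-0.006],0],
    [255,[0,0,-0.01],0],
    [255,[0,0,-0.012],0],
    [255,[0,0,-0.012],0],
    [255,[0,0,-0.012],0],
    [255,[0,0,-0.012],0],
    [255,[0,0,-0.01],0],
    [255,[0,0,-0.005],0],
  ],
)

```text
time: 9.02
tool_pos: [0.5653, -0.1392, 0.2193]
tcp_rot: [0.314, 3.108, 0.004]
wrist_force: [-0.0, 1.2, -3.6]
width: 0.255
```

```bash
python3 rel.py .4955 .129 .27 78.3
```

```text
t 9.02 pos [ 0.5653 -0.1392  0.2193] ydir 78.5 tilt [0.0181 0.0009] F [-0.03  1.16 -3.64] T [ 0.01  0.03 -0.03] w 0.255 q [-0.29  0.11  1.86  0.01  1.16 -1.66]
tool delta mm [121.1 249.1 -51.7] turn 0.0031
```

Request:
servo_tool(
  moves=[
    [255,[0.008,0.016,-0.015],0],
    [255,[0.015,0.03,-0.015],0],
    [255,[0.015,0.03,-0.012],0],
    [255,[0.015,0.03,-0.008],0],
    [255,[0.015,0.03,0],0],
    [255,[0.015,0.03,0],0],
    [255,[0.015,0.03,0],0],
    [255,[0.01,0.02,0],0],
  ],
)

```text
time: 9.68
tool_pos: [0.5002, 0.0991, 0.279]
tcp_rot: [0.33, 3.099, 0.007]
wrist_force: [1.0, 0.2, -3.3]
width: 0.252
```

```bash
python3 rel.py .4955 .129 .25 78.3
```

```text
t 9.68 pos [0.5002 0.0991 0.279 ] ydir 77.9 tilt [0.025  0.0021] F [ 0.99  0.21 -3.27] T [ 0.05  0.03 -0.07] w 0.252 q [ 0.15 -0.08  1.94 -0.    1.26 -1.21]
tool delta mm [11.6 28.  28.9] turn -0.0077
```

Request:
servo_tool(
  moves=[
    [255,[0.004,0.01,0.004],0],
    [255,[0.004,0.01,0.006],0],
    [255,[0.003,0.007,0.006],0],
    [255,[0,0,0.006],0],
    [255,[0,0,0.006],0],
    [255,[0,0,0],0],
    [255,[0,0,0],0],
    [255,[0,0,0],0],
  ],
)

```text
time: 10.35
tool_pos: [0.4918, 0.1337, 0.2517]
tcp_rot: [0.32, 3.102, 0.01]
wrist_force: [-0.0, 1.0, -3.6]
width: 0.252
```

```bash
python3 rel.py .4955 .129 .25 78.3; python3 rel.py .4955 .129 .25 78.3;python3 - <<'E'
from h import *
from workcell import bot
c=bot.read_camera("side");np.savez("side2.npz",**c);crop(c,290,120,120,140,5,"pics/s7.png")
c=bot.read_camera("top");np.savez("top2.npz",**c);crop(c,240,145,120,120,5,"pics/t4.png")
for i in range(4):
  s=bot.read_state();print(s["time"],s["tool_pos"]);bot.read_camera("top")
E
```

```text
t 10.35 pos [0.4918 0.1337 0.2517] ydir 78.2 tilt [0.0236 0.0043] F [-0.    1.   -3.62] T [0.03 0.03 0.02] w 0.252 q [ 0.22 -0.06  1.97 -0.    1.21 -1.15]
tool delta mm [-4.6 -3.8  1.8] turn -0.001
t 10.35 pos [0.4918 0.1337 0.2517] ydir 78.2 tilt [0.0236 0.0043] F [-0.    1.   -3.62] T [0.03 0.03 0.02] w 0.252 q [ 0.22 -0.06  1.97 -0.    1.21 -1.15]
tool delta mm [-4.6 -3.8  1.8] turn -0.001
10.45 [0.49203567 0.13373783 0.25210084]
10.5 [0.49208751 0.13389776 0.25224036]
10.55 [0.49212696 0.13402568 0.25234711]
10.6 [0.49211883 0.13412782 0.25240073]
```

View pics/s7.png

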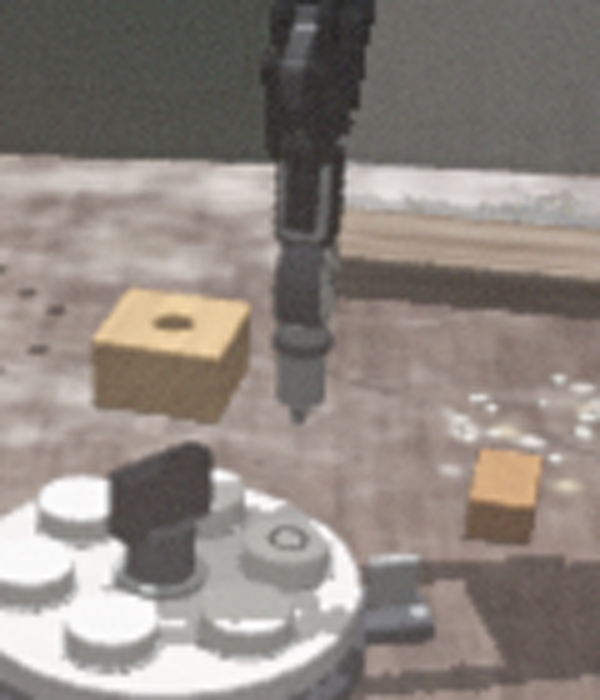

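View pics/t4.png

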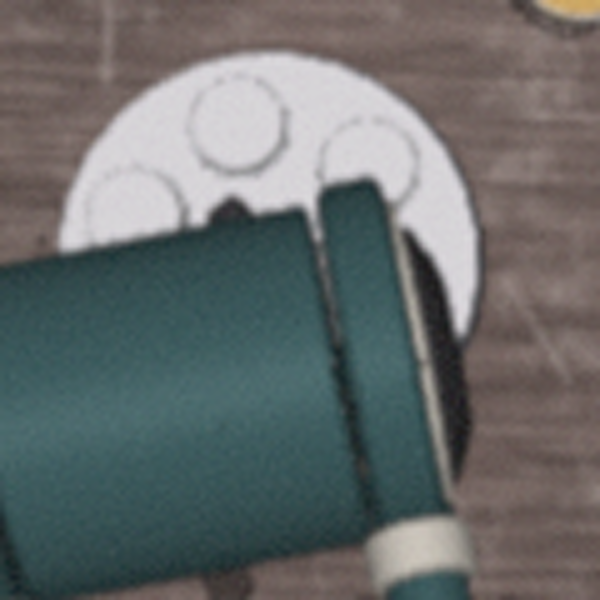

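```bash
python3 - <<'E'
from h import *
c=load("side2.npz")
f=lambda x,y:((x+.5)/5-.5+290,(y+.5)/5-.5+120)
print("tip",ray(c,f(298,421),.1243),"ring",ray(c,f(288,538),.056))
t=load("top1.npz");print("ring top",ray(t,((294.5)/5-.5+240,394.5/5-.5+145),.056))
print("base top axis",ray(c,f(301,345),.163))
E
```

```text
tip [0.49312869 0.13297626 0.1243    ] ring [0.49542101 0.12952412 0.056     ]
ring top [0.49529304 0.12937376 0.056     ]
base top axis [0.49328101 0.12861912 0.163     ]
```

Request:
servo_tool(
  moves=[
    [255,[-0.002,-0.003,0],0],
    [255,[-0.001,-0.001,0.005],0],
    [255,[0,0,0.007],0],
    [255,[0,0,0.007],0],
    [255,[0,0,0.007],0],
    [255,[0,0,0.003],0],
    [255,[0,0,0],0],
    [255,[0,0,0],0],
  ],
)

```text
time: 11.32
tool_pos: [0.4949, 0.129, 0.2195]
tcp_rot: [0.319, 3.102, 0.011]
wrist_force: [0.3, -0.2, -3.1]
width: 0.253
```

```bash
cat > look.py <<'E'
import sys
from h import *
from workcell import bot
c=bot.read_camera("side");np.savez("side3.npz",**c);crop(c,315,165,70,75,8,sys.argv[1])
E
python3 rel.py .4945 .130 .1767 78.3; python3 look.py pics/s8.png;python3 rel.py .4945 .130 .1767 78.3
```

```text
t 11.32 pos [0.4949 0.129  0.2195] ydir 78.3 tilt [0.0237 0.0045] F [ 0.28 -0.2  -3.07] T [-0.07 -0.01 -0.01] w 0.253 q [ 0.21 -0.04  2.01 -0.    1.15 -1.16]
tool delta mm [ 1.5  0.5 42.8] turn -0.0008
t 11.37 pos [0.4948 0.129  0.2195] ydir 78.3 tilt [0.0236 0.0045] F [-0.18 -0.48 -3.48] T [-0.05  0.03 -0.01] w 0.256 q [ 0.21 -0.04  2.01 -0.    1.15 -1.16]
tool delta mm [ 1.4  0.6 42.8] turn -0.0009
```

View pics/s8.png

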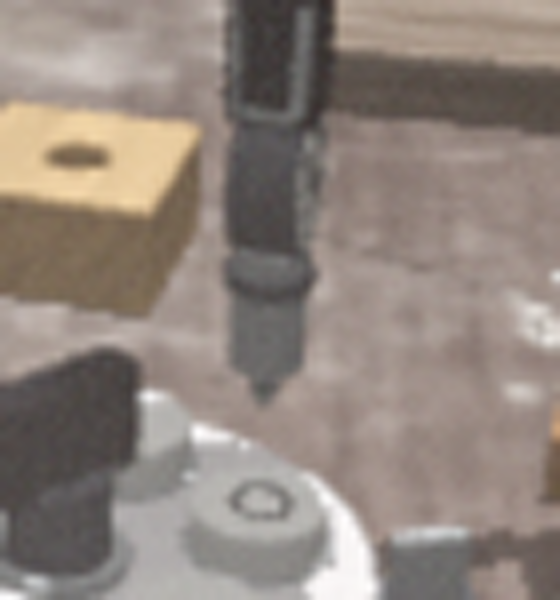

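```bash
python3 - <<'E'
from h import *
c=load("side3.npz")
f=lambda x,y:((x+.5)/8-.5+315,(y+.5)/8-.5+165)
print("tip",ray(c,f(263,405),.0918),"ring",ray(c,f(262,500),.056))
E
```

```text
tip [0.4961605  0.13173659 0.0918    ] ring [0.49514734 0.12884014 0.056     ]
```

Request:
servo_tool(
  moves=[
    [255,[0.001,-0.001,0],0],
    [255,[0,-0.0005,0.004],0],
    [255,[0,0,0.005],0],
    [255,[0,0,0.005],0],
    [255,[0,0,0.004],0],
    [255,[0,0,0.002],0],
    [255,[0,0,0],0],
    [255,[0,0,0],0],
  ],
)

```text
time: 12.03
tool_pos: [0.4944, 0.128, 0.1982]
tcp_rot: [0.319, 3.101, 0.012]
wrist_force: [0.2, -0.2, -3.1]
width: 0.252
```

```bash
python3 rel.py .494 .1278 .1767 78.3; python3 look.py pics/s9.png;python3 rel.py .494 .1278 .1767 78.3
```

```text
t 12.03 pos [0.4944 0.128  0.1982] ydir 78.3 tilt [0.0253 0.0048] F [ 0.25 -0.24 -3.14] T [-0.    0.01 -0.03] w 0.252 q [ 0.2  -0.02  2.03 -0.    1.1  -1.16]
tool delta mm [ 0.9 -0.5 21.5] turn -0.0005
t 12.08 pos [0.4944 0.128  0.1982] ydir 78.3 tilt [0.0252 0.0049] F [ 0.29 -0.17 -2.81] T [-0.04  0.02  0.  ] w 0.252 q [ 0.2  -0.02  2.03 -0.    1.1  -1.16]
tool delta mm [ 0.8 -0.5 21.5] turn -0.0004
```

View pics/s9.png

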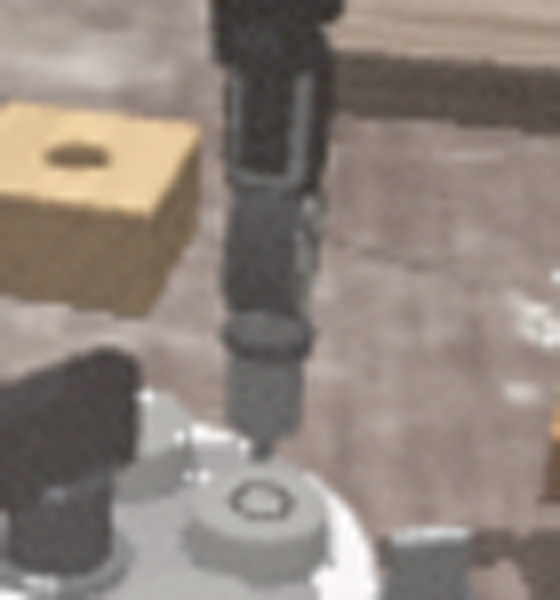

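```bash
python3 - <<'E'
from h import *
c=load("side3.npz")
f=lambda x,y:((x+.5)/8-.5+315,(y+.5)/8-.5+165)
print("tip",ray(c,f(263,460),.0705))
E
```

```text
tip [0.49538423 0.12880699 0.0705    ]
```

Request:
servo_tool(
  moves=[
    [255,[0.001,0,0],0],
    [255,[0,0,0.003],0],
    [255,[0,0,0.003],0],
    [255,[0,0,0.003],0],
    [255,[0,0,0.002],0],
    [255,[0,0,0],0],
    [255,[0,0,0],0],
    [255,[0,0,0],0],
  ],
)

```text
time: 12.75
tool_pos: [0.494, 0.1284, 0.1865]
tcp_rot: [0.318, 3.1, 0.012]
wrist_force: [-0.0, -1.0, -2.6]
width: 0.252
```

```bash
python3 rel.py .494 .1278 .1767 78.3; python3 look.py pics/s10.png;python3 rel.py .494 .1278 .1767 78.3
```

```text
t 12.75 pos [0.494  0.1284 0.1865] ydir 78.3 tilt [0.0262 0.0051] F [-0.03 -0.96 -2.58] T [-0.01 -0.02 -0.04] w 0.252 q [ 0.21 -0.01  2.04 -0.    1.08 -1.16]
tool delta mm [ 0.1 -0.7  9.8] turn -0.0004
t 12.8 pos [0.4941 0.1284 0.1866] ydir 78.3 tilt [0.0263 0.0051] F [ 0.06 -0.53 -2.76] T [0.01 0.07 0.02] w 0.249 q [ 0.21 -0.01  2.04 -0.    1.08 -1.16]
tool delta mm [ 0.2 -0.7  9.9] turn -0.0004
```

View pics/s10.png

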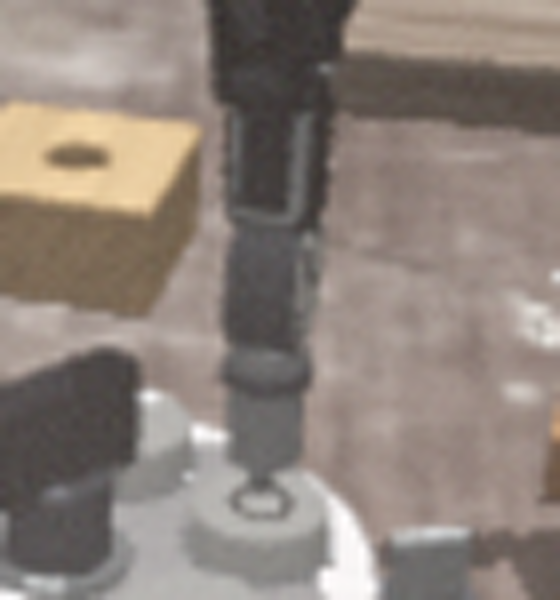

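Request:
servo_tool(
  moves=[
    [255,[0,0.001,0],0],
    [255,[0,0,0.002],0],
    [255,[0,0,0.002],0],
    [255,[0,0,0.002],0],
    [255,[0,0,0.001],0],
    [255,[0,0,0],0],
    [255,[0,0,0],0],
    [255,[0,0,0],0],
  ],
)

```text
time: 13.47
tool_pos: [0.4951, 0.1296, 0.1804]
tcp_rot: [0.318, 3.098, 0.013]
wrist_force: [-1.5, 0.3, -0.7]
width: 0.251
```

```bash
python3 rel.py .494 .1290 .1767 78.3; python3 look.py pics/s11.png;python3 rel.py .494 .1290 .1767 78.3
```

```text
t 13.47 pos [0.4951 0.1296 0.1804] ydir 78.3 tilt [0.0277 0.0052] F [-1.52  0.32 -0.69] T [-0.07  0.26  0.01] w 0.251 q [ 0.21 -0.    2.05 -0.    1.07 -1.16]
tool delta mm [ 1.1 -0.8  3.7] turn -0.0004
t 13.52 pos [0.4951 0.1296 0.1804] ydir 78.3 tilt [0.0278 0.0053] F [-1.56 -0.55 -1.06] T [-0.1   0.25 -0.01] w 0.254 q [ 0.21 -0.    2.05 -0.    1.07 -1.16]
tool delta mm [ 1.1 -0.9  3.7] turn -0.0003
```

View pics/s11.png

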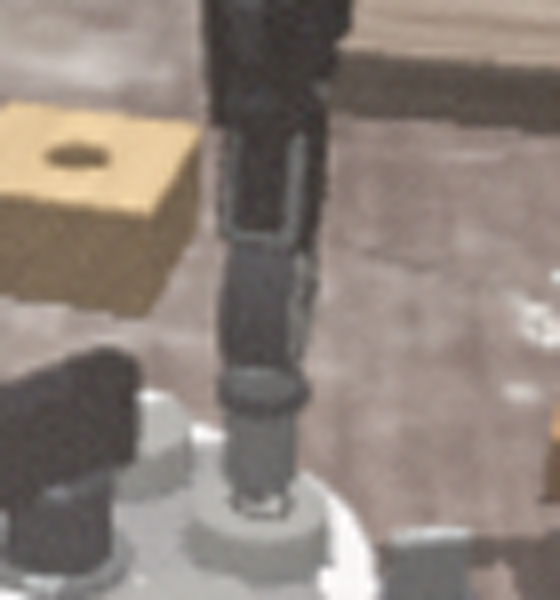

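Request:
servo_tool(
  moves=[
    [255,[0.001,0,0],0],
    [255,[0,0,0.001],0],
    [255,[0,0,0.001],0],
    [255,[0,0,0.001],0],
    [255,[0,0,0.001],0],
    [255,[0,0,0],0],
    [255,[0,0,0],0],
    [255,[0,0,0],0],
  ],
)

```text
time: 14.18
tool_pos: [0.4948, 0.1299, 0.1772]
tcp_rot: [0.318, 3.096, 0.013]
wrist_force: [-0.7, 0.1, 0.0]
width: 0.254
```

```bash
python3 rel.py .494 .1290 .1767 78.3; python3 look.py pics/s12.png;python3 rel.py .494 .1290 .1767 78.3
```

```text
t 14.18 pos [0.4948 0.1299 0.1772] ydir 78.3 tilt [0.0296 0.0055] F [-0.66  0.12  0.01] T [-0.14  0.25  0.01] w 0.254 q [ 0.21  0.    2.05 -0.    1.06 -1.16]
tool delta mm [ 0.7 -1.1  0.5] turn -0.0003
t 14.23 pos [0.4949 0.1299 0.1773] ydir 78.3 tilt [0.0296 0.0055] F [-0.43 -0.57  0.29] T [-0.09  0.3  -0.  ] w 0.249 q [ 0.21  0.    2.05 -0.    1.06 -1.16]
tool delta mm [ 0.7 -1.1  0.5] turn -0.0003
```

View pics/s12.png

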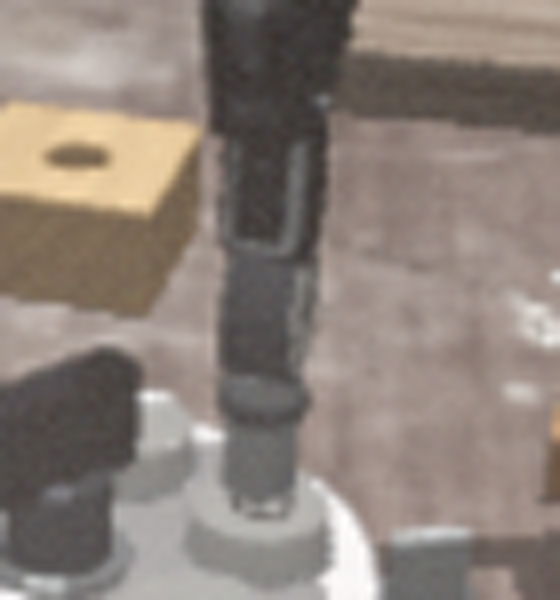

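```bash
python3 - <<'E'
from workcell import bot
import numpy as np
F=[]
for i in range(10):
  bot.read_camera("side");s=bot.read_state();F.append(s["wrist_force"][2])
print(s["tool_pos"],np.mean(F))
E
python3 look.py pics/s13.png
```

```text
[0.49483829 0.12991439 0.17718871] 0.5402068367971125
```

View pics/s13.png

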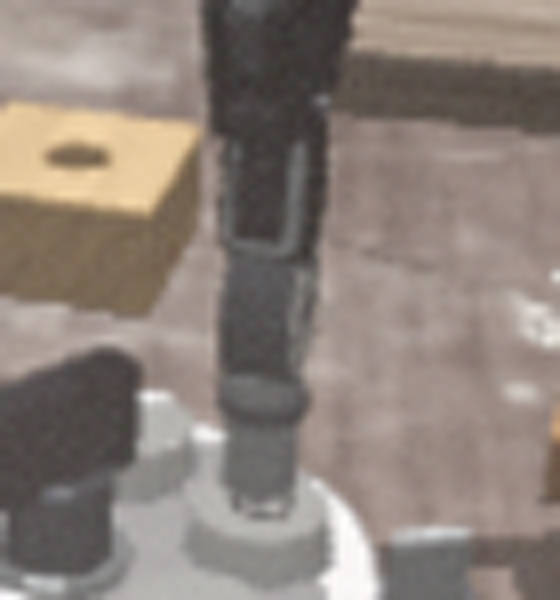

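```bash
python3 -c "
from workcell import bot
print(bot.finish_job())"
```

```text
the job is handed in; nothing more can be done
None
```

I turned the table 60° counter-clockwise by its grip and let go. The top picture then showed the ringed sample at the pointer. I took the gauge out of the holder, pressed it down on the ring, and handed the job in at about 15 s of the 51 s. No verdict was reported.

- **Pin:** the wrist force rose about 3.5 N from its free-hanging value. The tool came down about 6.5 mm past contact. Both agree with the pin being pushed in about halfway.
- **Tip position:** just before contact the tip measured within about 2 mm of the ring's centre, against the 8 mm allowed. After contact the barrel hid it in the side view, so its final position could not be checked directly.
- **Upright:** the tool leans about 0.03 rad, below the 0.12 limit. I did not measure the gauge's own lean, but it looks upright in the side view.
- **Stillness:** the tool pose moved about 0.1 mm over the last 0.5 s before hand-in, and the gripper stayed closed on the block.
- **Disagreement:** a small sideways force of 1–1.5 N appeared at first contact. It fell to about 0.5 N after I shifted the tool 1 mm.
- **Other objects:** I kept clear of the cup, the cork block and the tape roll. I did not take a final picture to confirm that they had not moved.

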